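Free the seized bolt and lock the capsule plate in its filling frame

ROBOT

A 6-joint arm with a two-finger parallel gripper is mounted at the origin on a cart in front of the work surface, level with it; the furniture and walls round the work are solid. World frame = base frame: x ahead of the robot, y to its left, z up, the work surface at z = 0. Lengths are in mm, angles in rad, forces in N, time in s.
With the tool pointing down it reaches from about 300 to 775 mm from the base axis. Payload 14.6 kg.
Tool frame: the origin (TCP) lies at the very end of the fingers, on their centre line; the grasp point (between the pads) lies 19 mm behind it (grip_point_offset is the distance from the TCP to the grasp point, in mm); z points along the fingers, y is the line along which they close (so a half turn about z gives the same grasp; the last joint's range is limited). The gripper opens to 94 mm and grips with 3 to 60 N. Pads are 16 mm wide; open, the fingers measure 119 mm over their backs; the gripper's body (75 mm by 177 mm) begins 78 mm behind the grasp point.
Start: joints at [-1.293, 0.3, 1.521, -0, 1.321, -0.067], TCP at [185.897, -517.621, 205.446] pointing down, gripper open.
Joint ranges: [-3.03, 3.03], [-0.79, 2.21], [0.23, 2.52], [-1.04, 4.18], [0, 3.07], [-2.55, 2.55]. Speed limits (rad/s): [2.22, 2.22, 2.57, 3.14, 3.14, 3.14].

INTERFACE

Orientations are given as [roll, pitch, yaw] about the fixed x, y, z axes, in that order (R = Rz(yaw) Ry(pitch) Rx(roll)).
In Python, from cell import read_state, camera, camera_info, sign_off, grip_point_offset gives the robot as it stands.
- The arm moves only by the shell command python3 -m handwheel 'ROWS' [FORCE]. ROWS is text: rows parted by semicolons, each of 5 numbers parted by spaces: the shift along the world's x, y, z in units of 40 mm (1.0 is 40 mm), then the turn about the world's z in units of 5 degrees (1.0 is 5 degrees), then the closure, from 0 (fully open) to 1 (shut). In form: dx dy dz yaw gripper; .... A call has 1 to 12 rows; each row shifts and turns the commanded pose from where the row before left it; what a row does not reach is not made up. A row lasts 1/12 s, in which the tool goes at most 41.7 mm and 7.16 degrees, less where a joint would pass 70% of its speed; a pose out of reach is approached as far as the arm can. A call is refused whole if a number of a shift passes 1 or a number of a turn 1, either way. A call with a gripper value outside its range is refused whole. The fingers move at their own pace and stop on an object; FORCE is the grip in N (left out, the last holds). Time passes only in rows, so rows that do not move let the fingers close. It gives the time, the measured TCP pose, the force, the opening and the grip force at its end, in the units of the state.
- read_state(): the state, without advancing time (a new reading comes with each control period).
- camera(name): name is "scene" or "top"; returns (picture, depth): 400x640x3 uint8, red, green, blue; 400x640 float32, mm along the optical axis (not along the pixel's ray), 0 where there is no reading.
- camera_info(name): a dict with "intrinsics" (3x3 intrinsics, pixels), "world_from_camera" (4x4, takes a point from camera to world coordinates). Camera axes: x right, y down, z forward; pixel columns grow to the right and rows downward; lengths in mm; the calibration is good to about 2 mm. A picture is of the moment at which its call begins. camera_info takes no time and is no camera call.
- sign_off(): hands the job in; it is judged then, once.
The state is a dict: "clock": time; "joints": joint angles; "qd": joint speeds; "effort": joint torques, N m; "eef_pos": TCP position; "eef_rot": TCP orientation; "wrist_force": force on the tool from outside, world axes, zero at the start; "moment": the same for the moment, N m; "finger_gap": finger opening in mm; "finger_force": force on a finger pad.
Only numpy, scipy, OpenCV 4.12 (cv2) and the standard library are available. Lean on these libraries where they do the work, as an engineer would, in place of code of your own. Each camera call takes 0.05 s, during which the arm holds its last target. There are 200 camera calls.

TASK

Load the capsule plate into the filling frame and lock it in. The frame's rusty bolt has seized: work it out with short strokes, pulling it out until it jams, pushing it right back, and again until it runs clear of the keeper bar; then swing the bar wide open, lay the plate flat in the bed the way round that its notch fits the bed's key, swing the bar fully back over the plate and push the bolt fully home again. Leave the small bottles round about standing where they are.

Things in the scene. Friction and masses are not known exactly. Their poses are not given: they have to be found in the camera images.
- frame: capsule-filling frame fixed to the bench: grey base 150 (x) x 176 (y) mm; its bed is a pocket 94 (x) x 144 (y) mm, floor 20 mm above the bench, with a steel rim 10 mm high. Origin on the bench under the pocket's centre, z up. A tongue 60 mm wide along y = +55 mm, from the -x side to x = -192 mm, carries the bolt in two guides 50 mm high at x = -88 and -160 mm.
- bolt (a joint): travel of the rusty round bolt (m): 0 = home in the sleeve on the bar's free end; grows as it is drawn out along the frame's -x to 0.042; from 0.032 on clear of the bar. Found seized 6 to 7 mm out; rubs with 5 N. Jams hard between 12 and 26 mm, however hard pulled; pushed back until it stops (0 to 1 mm) and pulled again it goes some 6 mm farther; after 2 to 4 such strokes it runs and stays free.
- bolt_knob (a point): top centre of the bolt's upright round finger post, 14 mm in diameter, 97 mm above the bench; grip its upper 30 mm from above (the guides beside it are only 50 mm high). It moves with the bolt.
- bar (a joint): angle of the steel keeper bar (rad): 0 = shut against its stop, across the bed parallel to the frame's x; grows as it swings clockwise seen from above, its free end going from the frame's -x side to its +y side; 1.75 = fully open. Stays where it is left. 18 mm wide, underside 35 mm above the bench, 3 mm over a seated plate. It cannot swing while the bolt is in its sleeve.
- bar_hinge (a point): point on the bar's upright hinge axis, at x = +68, y = +55 mm of the frame
- bar_knob (a point): top centre of the bar's upright round knob, 18 mm in diameter, 97 mm above the bench, standing up 46 mm from the bar, 113 mm from the hinge axis; grip its upper 30 mm from above. Moves with the bar.
- bed (a point): centre of the pocket's floor, 20 mm above the bench, where the origin of the plate comes to lie
- key (a point): middle of the top of the bed's steel key block: 14 mm wide (y), 14 mm high over the pocket floor, reaching 10 mm into the pocket from its +x rim, centred at y = -35 mm of the frame
- plate: aluminium capsule plate, 90 (x) x 140 (y) x 12 (z) mm, about 0.3 kg, with rows of dark holes, lying flat and loose on the bench at any turn. Origin at the centre of its underside, z up. One notch in its +x long edge, centred at y = -35 mm, 20 mm wide and 14 mm deep; lower edges bevelled 2.5 mm. Seated, its axes are those of the frame.
- plate_handle (a point): middle of the plate's black bridge handle: a bar 12 mm thick (x), 84 mm long (y), 16 mm high, its centre 44 mm above the plate's underside, with 24 mm free under it
- plate_notch (a point): middle of the plate's notch
- amber_bottle: amber bottle with black cap, 49 mm in diameter, 119 mm high, a bystander; origin at its foot
- dropper_bottle: amber dropper bottle, 39 mm in diameter, 128 mm high, a bystander; origin at its foot
- rollon_bottle: small amber roll-on bottle, 29 mm in diameter, 78 mm high, a bystander; origin at its foot

How it is judged:
By the outcome, as a careful person would: the job done as asked, in the order asked, and still so for the second after the job is handed in, with the robot touching nothing.
It also fails if it takes over 72 s, if anything falls off the work surface, if the arm or the gripper's body presses on something with over 40 N, if the wrist force passes 120 N, or if a joint passes its speed limit or range.

## Working session

There is one attempt and no reset: what is moved stays moved. The work goes in short steps, Python scripts to look and compute and a shell command to move; the robot and the scene stay as the last step left them, time stands still between calls to the robot, and variables do not carry over. Pictures are saved under pics/ and viewed, at most 10 in all, crops included, and the job is handed in when it is done.

```bash
mkdir -p pics
cat > h.py <<'E'
import numpy as np, cv2
from cell import *
def snap(n,f):
    p,d=camera(n); cv2.imwrite('pics/'+f,p[:,:,::-1]); np.savez('pics/'+f+'.npz',p=p,d=d); return p,d
def ray(n,u,v):
    i=camera_info(n); K=np.array(i['intrinsics']); T=np.array(i['world_from_camera'])
    return T[:3,3],T[:3,:3]@np.linalg.inv(K)@np.array([u,v,1.])
def at_z(n,u,v,z):
    o,r=ray(n,u,v); return o+r*(z-o[2])/r[2]
def at_d(n,d,u,v):
    o,r=ray(n,u,v); return o+r*d[int(v),int(u)]
def cloud(n,d):
    i=camera_info(n); K=np.array(i['intrinsics']); T=np.array(i['world_from_camera'])
    v,u=np.mgrid[:d.shape[0],:d.shape[1]]
    c=np.stack([(u-K[0,2])/K[0,0]*d,(v-K[1,2])/K[1,1]*d,d],-1)
    return c@T[:3,:3].T+T[:3,3]
E
python3 - <<'E'
from h import *
for n in('top','scene'):
    snap(n,n+'0.png'); i=camera_info(n); print(np.round(i['world_from_camera'],2),np.round(i['intrinsics'],1))
print(read_state(),grip_point_offset)
E
```

```text
[[-2.00000e-02 -1.00000e+00  9.00000e-02  3.82710e+02]
 [-1.00000e+00  2.00000e-02  1.00000e-02 -9.65900e+01]
 [-1.00000e-02 -9.00000e-02 -1.00000e+00  1.64445e+03]
 [ 0.00000e+00  0.00000e+00  0.00000e+00  1.00000e+00]] [[445.6   0.  327.5]
 [  0.  445.6 206.1]
 [  0.    0.    1. ]]
[[-9.0000e-01 -3.0000e-01  3.2000e-01  5.0800e+00]
 [-4.4000e-01  6.2000e-01 -6.5000e-01  8.9907e+02]
 [-0.0000e+00 -7.3000e-01 -6.9000e-01  1.1371e+03]
 [ 0.0000e+00  0.0000e+00  0.0000e+00  1.0000e+00]] [[505.9   0.  314.3]
 [  0.  505.9 205. ]
 [  0.    0.    1. ]]
{'clock': 0.1, 'joints': array([-1.29259826e+00,  3.00370467e-01,  1.52153347e+00,  3.02053550e-06,
        1.32067264e+00, -6.65970856e-02]), 'qd': array([-0.00043234, -0.00261142, -0.00127581, -0.00031661,  0.00089055,
        0.00131567]), 'effort': array([ 3.13009841e-03, -5.32642543e+01, -3.53282547e+01,  7.09617161e-02,
        2.34927720e-02, -5.91484604e-05]), 'eef_pos': array([ 185.83720969, -517.40419865,  204.96166485]), 'eef_rot': array([-3.14061111e+00, -6.83971951e-05,  3.44794367e-01]), 'wrist_force': array([0.11073437, 0.15460117, 0.30557112]), 'moment': array([-0.02210269,  0.02113777, -0.05471343]), 'finger_force': 0.0, 'finger_gap': 94.23512554674721} 18.8
```

View pics/top0.png

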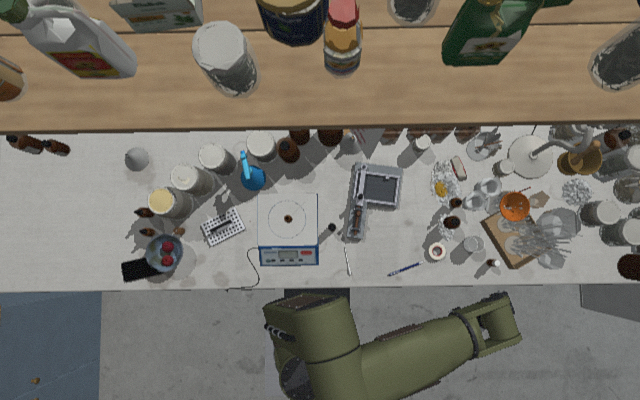

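View pics/scene0.png

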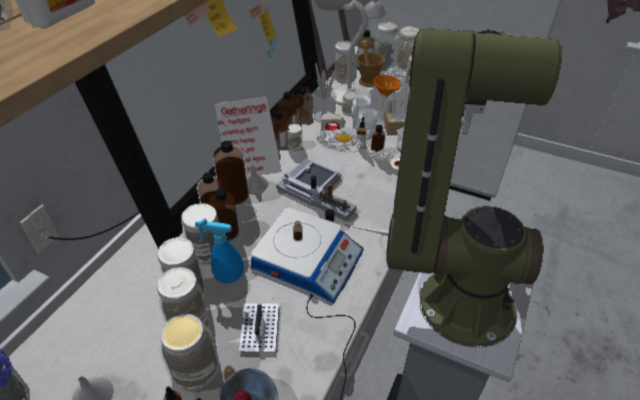

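Run:
```python
from h import *
t=cv2.imread('pics/top0.png'); s=cv2.imread('pics/scene0.png')
r=lambda a,w,h:cv2.resize(a,(w,h),interpolation=cv2.INTER_CUBIC)
a=r(t[150:250,330:430],400,400); b=r(t[195:255,190:250],400,400)
c=r(s[150:225,265:365],400,300) 
m=np.zeros((600,800,3),np.uint8)
m[:300,:400]=r(t[155:245,310:430],400,300); m[:300,400:]=r(t[195:255,185:265],400,300)
m[300:,:400]=r(s[150:225,265:365],400,300); m[300:,400:]=r(s[295:364,215:307],400,300)
cv2.imwrite('pics/m0.png',m)
d=np.load('pics/top0.png.npz')['d']; C=cloud('top',d)
for u,v in[(382,187),(360,175),(355,210),(222,227),(355,235),(346,180),(300,185),(300,255)]: print(u,v,np.round(C[v,u]))
```

```text
382 187 [ 594. -278.   19.]
360 175 [ 637. -198.   39.]
355 210 [ 510. -177.   34.]
222 227 [457. 312.  12.]
355 235 [ 419. -175.   41.]
346 180 [ 626. -148.   -7.]
300 185 [609.  24.   0.]
300 255 [351.  23.  51.]
```

View pics/m0.png

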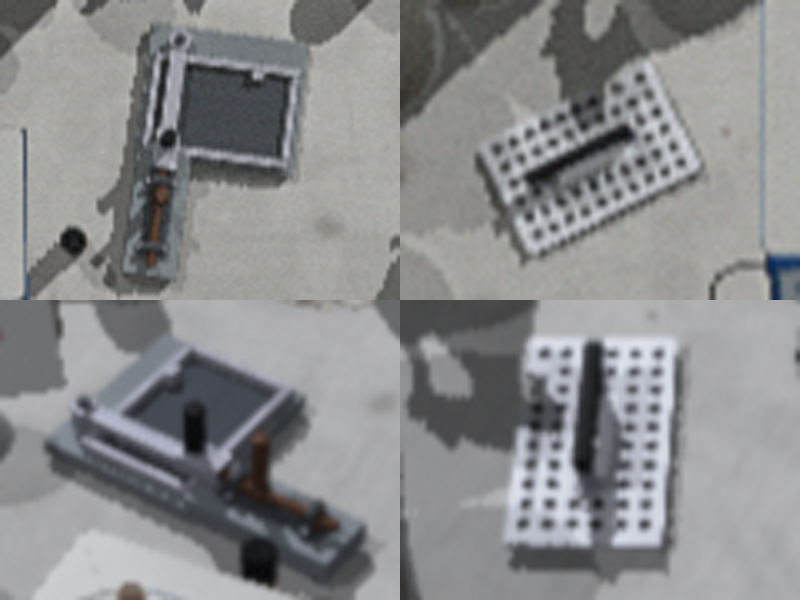

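Run:
```python
from h import *
z=np.load('pics/top0.png.npz'); d,p=z['d'],z['p']; C=cloud('top',d)
f=lambda u,v,h:np.round(at_z('top',u,v,h)[:2],1)
for k,u,v,h in[('barknob',360.4,195.5,97),('boltknob',358,213.5,97),('hinge',364,167,45),('key',387.5,177.5,34),('rollon cap',332,227,78),('handleends L',211.6,231,52),('R',231,221.5,52),('notch',223,216,10)]: print(k,f(u,v,h))
# base + tongue and plate outlines by height
Z=C[...,2]; V=np.zeros(d.shape,np.uint8)
for k,(u0,u1,v0,v1),lo,zz in[('base',(338,412,158,246),11,20),('plate',(195,250,200,250),7,12)]:
    hsv=cv2.cvtColor(p,cv2.COLOR_RGB2HSV)
    m=np.zeros_like(V); m[v0:v1,u0:u1]=((Z[v0:v1,u0:u1]>lo)&(Z[v0:v1,u0:u1]<60)).astype(np.uint8)
    n,l,s,c=cv2.connectedComponentsWithStats(m); i=1+np.argmax(s[1:,4]); pts=np.argwhere(l==i)
    P=C[l==i]; Q=np.float32(P[:,:2]); r=cv2.minAreaRect(Q); print(k,s[i],r,np.round(cv2.boxPoints(r)),np.median(P[:,2]))
# pocket floor dark
m=np.zeros_like(V); g=p.max(2); m[170:205,362:402]=(g[170:205,362:402]<95)
n,l,s,c=cv2.connectedComponentsWithStats(m); i=1+np.argmax(s[1:,4]); uv=np.argwhere(l==i)
Q=np.float32([at_z('top',u,v,20)[:2] for v,u in uv]); r=cv2.minAreaRect(Q); print('floor',s[i],r,cv2.boxPoints(r))
# tall things x>550
for x in range(500,860,40):
    print(x,[ (int(np.percentile(Z[q],98)) if q.sum()>3 else -1) for y in range(-400,420,40) for q in[(abs(C[...,0]-x)<20)&(abs(C[...,1]-y)<20)&(d>0)]])
```

```text
barknob [ 555.3 -193.7]
boltknob [ 492.4 -184. ]
hinge [ 664.8 -212.4]
key [ 626.5 -297.8]
rollon cap [447.8 -92.7]
handleends L [441.6 338.9]
R [474.5 269.3]
notch [497.7 308.6]
base [ 346  162   57   78 2459] ((538.8945922851562, -247.67807006835938), (176.65992736816406, 280.04681396484375), 81.26573944091797) [[ 387. -314.]
 [ 664. -356.]
 [ 691. -182.]
 [ 414. -139.]] 22.900630520895902
plate [201 209  44  37 800] ((459.9159240722656, 310.1002197265625), (91.13908386230469, 141.2367401123047), 26.137168884277344) [[388. 353.]
 [450. 227.]
 [532. 267.]
 [470. 394.]] 12.383016530363875
floor [362 174  36  29 785] ((591.8018188476562, -268.5753173828125), (119.57720947265625, 91.56378173828125), 81.09894561767578) [[ 537.3203  -320.56012]
 [ 627.7814  -334.72766]
 [ 646.2833  -216.59052]
 [ 555.82227 -202.42297]]
500 [7, 5, 21, 5, 7, 96, 51, 6, 5, 98, 99, 144, 143, 100, 99, 6, 14, 20, 17, 14, 6]
540 [4, 4, 32, 33, 33, 100, 35, 7, 4, 98, 99, 99, 99, 100, 99, 4, 4, 10, 5, 5, 121]
580 [5, 18, 33, 27, 27, 97, 33, 6, 4, 95, 96, 96, 96, 98, 95, 78, 5, 5, 6, 204, 206]
620 [786, 786, 786, 786, 785, 786, 786, 786, 786, 786, 786, 787, 786, 786, 786, 787, 787, 787, 787, 787, 787]
660 [786, 786, 786, 787, 786, 786, 786, 786, 786, 787, 786, 873, 931, 928, 787, 786, 787, 787, 787, 787, 788]
700 [786, 786, 787, 786, 786, 786, 913, 984, 929, 786, 786, 933, 934, 934, 786, 787, 787, 905, 942, 952, 953]
740 [985, 999, 1012, 786, 786, 786, 963, 997, 995, 786, 786, 933, 934, 934, 786, 787, 787, 994, 1007, 1032, 1032]
780 [963, 961, 959, 786, 786, 786, 786, 184, 930, 940, 941, 926, 929, 156, 785, 786, 787, 925, 926, 1002, 933]
820 [-1, 786, 788, 891, 892, 856, 787, -1, 914, 4, 3, 895, 788, 788, 900, 910, 912, 911, 789, 886, 932]
```

```bash
R="";python3 -m handwheel '0.64 0.69 0 1 0.55;0.64 0.69 0 1 0.55;0.64 0.69 0 1 0.55;0.64 0.69 0 1 0.55;0.64 0.69 0 1 0.55;0.64 0.69 0 1 0.55;0.64 0.69 0 1 0.55;0.64 0.69 0 1 0.55;0.64 0.7 0 1 0.55;0.64 0.7 0 1 0.55;0.64 0.7 0 1 0.55;0.62 0.7 0 1 0.55'; python3 -m handwheel '0 0 -0.5 0.3 0.55;0 0 -0.5 0 0.55;0 0 0 0 0.55'
```

```text
clock: 1.1
eef_pos: [493.2, -183.1, 205.3]
eef_rot: [-3.141, -0.0, 1.396]
wrist_force: [-0.1, -1.3, 0.0]
finger_gap: 42.2
finger_force: 0.0
clock: 1.35
eef_pos: [491.1, -183.6, 161.8]
eef_rot: [-3.136, -0.002, 1.419]
wrist_force: [-0.9, 0.1, -0.8]
finger_gap: 42.1
finger_force: 0.0
```

```bash
python3 -m handwheel '0 0 -0.7 0 0.55;0 0 -0.7 0 0.55;0 0 -0.6 0 0.55;0 0 -0.4 0 0.55;0 0 0 0 0.55' ; python3 -m handwheel '0 0 0 0 1;0 0 0 0 1;0 0 0 0 1;0 0 0 0 1;0 0 0 0 1' 50
python3 - <<'E'
from h import *
p,d=snap('scene','s1.png'); cv2.imwrite('pics/s1c.png',cv2.resize(p[110:240,240:400,::-1],None,fx=4,fy=4))
E
```

```text
clock: 1.77
eef_pos: [490.9, -184.6, 67.2]
eef_rot: [-3.137, -0.001, 1.417]
wrist_force: [-0.4, 0.7, -0.1]
finger_gap: 42.3
finger_force: 0.0
clock: 2.18
eef_pos: [493.1, -185.1, 70.6]
eef_rot: [3.139, 0.001, 1.418]
wrist_force: [-1.0, 0.3, 5.6]
finger_gap: 13.1
finger_force: 50.1
```

View pics/s1c.png

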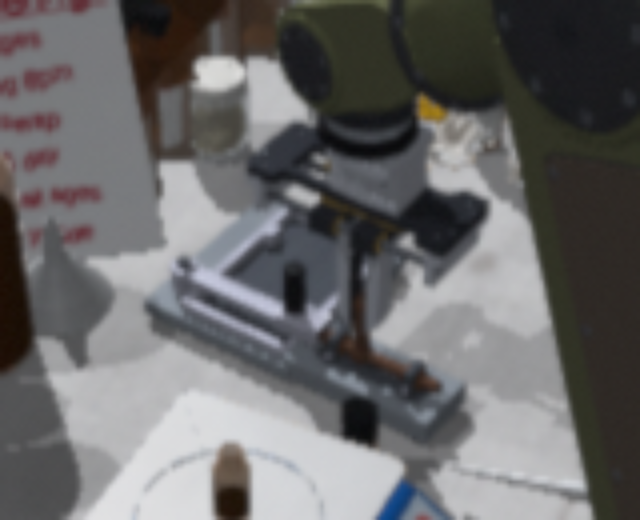

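```bash
python3 -m handwheel '-0.05 0.008 0 0 1;-0.05 0.008 0 0 1;-0.05 0.008 0 0 1;0 0 0 0 1';python3 -m handwheel '-0.05 0.008 0 0 1;-0.05 0.008 0 0 1;0 0 0 0 1'
```

```text
clock: 2.57
eef_pos: [487.2, -184.2, 70.6]
eef_rot: [3.138, 0.001, 1.418]
wrist_force: [3.7, -1.6, 5.8]
finger_gap: 13.3
finger_force: 50.0
clock: 2.82
eef_pos: [483.3, -183.7, 70.5]
eef_rot: [3.138, 0.001, 1.418]
wrist_force: [5.0, -0.8, 4.6]
finger_gap: 13.3
finger_force: 50.0
```

```bash
python3 -m handwheel '-0.05 0.008 0 0 1;-0.05 0.008 0 0 1;0 0 0 0 1';python3 -m handwheel '-0.05 0.008 0 0 1;0 0 0 0 1'
```

```text
clock: 3.07
eef_pos: [481.5, -183.4, 70.7]
eef_rot: [3.133, 0.001, 1.418]
wrist_force: [24.0, -4.7, -7.8]
finger_gap: 12.9
finger_force: 50.0
clock: 3.23
eef_pos: [480.8, -183.3, 70.7]
eef_rot: [3.129, 0.002, 1.418]
wrist_force: [36.2, -4.2, -16.6]
finger_gap: 12.9
finger_force: 50.0
```

```bash
python3 -m handwheel '0.1 -0.016 0 0 1;0.1 -0.016 0 0 1;0.1 -0.016 0 0 1;0.1 -0.016 0 0 1;0.1 -0.016 0 0 1;0 0 0 0 1';python3 -m handwheel '0.05 -0.008 0 0 1;0.05 -0.008 0 0 1;0 0 0 0 1'
```

```text
clock: 3.73
eef_pos: [497.0, -185.7, 70.5]
eef_rot: [3.14, 0.0, 1.418]
wrist_force: [0.8, -0.2, 9.8]
finger_gap: 12.7
finger_force: 50.0
clock: 3.98
eef_pos: [500.4, -186.3, 70.5]
eef_rot: [3.142, 0.0, 1.418]
wrist_force: [-4.6, 0.8, 13.5]
finger_gap: 12.6
finger_force: 50.0
```

```bash
python3 -m handwheel '0.05 -0.008 0 0 1;0 0 0 0 1';python3 -m handwheel '0.05 -0.008 0 0 1;0 0 0 0 1'
```

```text
clock: 4.15
eef_pos: [501.1, -186.3, 70.4]
eef_rot: [-3.138, 0.0, 1.418]
wrist_force: [-15.4, 3.1, 19.5]
finger_gap: 13.1
finger_force: 50.0
clock: 4.32
eef_pos: [501.1, -186.3, 70.2]
eef_rot: [-3.133, -0.001, 1.418]
wrist_force: [-30.3, 4.6, 29.5]
finger_gap: 12.9
finger_force: 50.1
```

```bash
python3 -m handwheel '-0.1 0.016 0 0 1;-0.1 0.016 0 0 1;-0.1 0.016 0 0 1;-0.1 0.016 0 0 1;-0.1 0.016 0 0 1;-0.1 0.016 0 0 1;-0.05 0.008 0 0 1;0 0 0 0 1';python3 -m handwheel '-0.05 0.008 0 0 1;-0.05 0.008 0 0 1;0 0 0 0 1';python3 -m handwheel '-0.05 0.008 0 0 1;0 0 0 0 1'
```

```text
clock: 4.98
eef_pos: [478.9, -182.9, 70.5]
eef_rot: [3.139, 0.001, 1.418]
wrist_force: [2.8, -0.0, 6.5]
finger_gap: 12.8
finger_force: 50.0
clock: 5.23
eef_pos: [476.1, -182.5, 70.5]
eef_rot: [3.136, 0.001, 1.418]
wrist_force: [13.3, -3.7, -0.4]
finger_gap: 13.2
finger_force: 50.0
clock: 5.4
eef_pos: [475.4, -182.5, 70.6]
eef_rot: [3.133, 0.001, 1.418]
wrist_force: [24.5, -4.7, -9.1]
finger_gap: 13.1
finger_force: 50.0
```

```bash
python3 -m handwheel '0.1 -0.016 0 0 1;0.1 -0.016 0 0 1;0.1 -0.016 0 0 1;0.1 -0.016 0 0 1;0.1 -0.016 0 0 1;0.1 -0.016 0 0 1;0.1 -0.016 0 0 1;0.05 -0.008 0 0 1;0 0 0 0 1;0 0 0 0 1'
```

```text
clock: 6.23
eef_pos: [501.1, -186.3, 70.3]
eef_rot: [-3.139, -0.0, 1.418]
wrist_force: [-14.6, 2.3, 18.0]
finger_gap: 12.9
finger_force: 50.0
```

```bash
python3 -m handwheel '-0.1 0.016 0 0 1;-0.1 0.016 0 0 1;-0.1 0.016 0 0 1;-0.1 0.016 0 0 1;-0.1 0.016 0 0 1;-0.1 0.016 0 0 1;-0.1 0.016 0 0 1;-0.05 0.008 0 0 1;0 0 0 0 1';python3 -m handwheel '-0.05 0.008 0 0 1;-0.05 0.008 0 0 1;0 0 0 0 1'
```

```text
clock: 6.98
eef_pos: [472.7, -182.0, 70.4]
eef_rot: [3.14, 0.001, 1.418]
wrist_force: [0.7, -1.5, 7.3]
finger_gap: 12.8
finger_force: 50.0
clock: 7.23
eef_pos: [468.9, -181.4, 70.4]
eef_rot: [3.139, 0.001, 1.418]
wrist_force: [1.4, -1.5, 7.5]
finger_gap: 12.9
finger_force: 50.0
```

```bash
python3 -m handwheel '-0.05 0.008 0 0 1;-0.05 0.008 0 0 1;-0.05 0.008 0 0 1;-0.04 0.006 0 0 1;0 0 0 0 1'
```

```text
clock: 7.65
eef_pos: [461.3, -180.3, 70.4]
eef_rot: [3.139, 0.001, 1.418]
wrist_force: [1.8, -2.0, 7.2]
finger_gap: 13.2
finger_force: 50.0
```

```bash
python3 -m handwheel '0 0 0 0 0.55;0 0 0 0 0.55;0 0 0.5 0 0.55;0 0 0.7 0 0.55;0.6 -0.08 0.2 0 0.55;0.9 -0.12 0 0 0.55;0.8 -0.13 0 0 0.55;0 0 0 0 0.55'
python3 - <<'E'
from h import *
snap('scene','s2.png')
p,d=camera('top')
b=cv2.resize(p[150:250,310:430,::-1],(480,400),interpolation=2); cv2.imwrite('pics/t2.png',b)
E
```

```text
clock: 8.32
eef_pos: [555.9, -193.2, 124.6]
eef_rot: [-3.142, -0.0, 1.419]
wrist_force: [-0.6, 0.6, 0.0]
finger_gap: 42.1
finger_force: 0.0
```

View pics/s2.png

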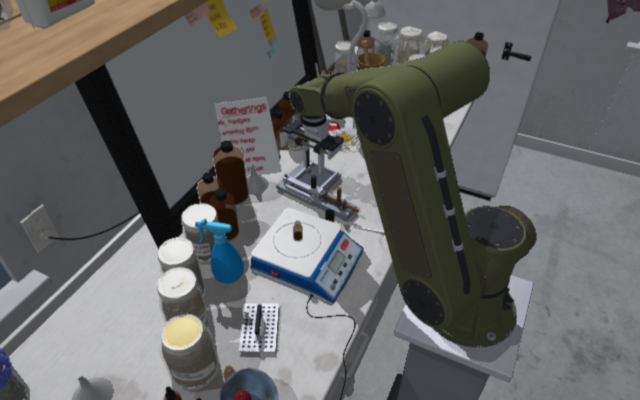

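Run:
```python
from h import *
d=np.load('pics/scene0.png.npz')['d']; C=cloud('scene',d); Z=C[...,2]
print('y',list(range(-280,160,30)))
for x in range(560,900,30):
    print(x,[ (int(np.percentile(Z[q],98)) if q.sum()>3 else -1) for y in range(-280,160,30) for q in[(abs(C[...,0]-x)<15)&(abs(C[...,1]-y)<15)&(d>0)]])
h=np.array([667.5,-212])
for a in range(0,101,10):
    t=np.radians(170.8-a); print(a,np.round(h+113*np.array([np.cos(t),np.sin(t)]),1),end=' ')
for u,v in((240,195),(218,230),(325,200),(313,180)): print(np.round(C[v,u]))
```

```text
y [-280, -250, -220, -190, -160, -130, -100, -70, -40, -10, 20, 50, 80, 110, 140]
560 [25, 25, -1, 99, 33, 5, -1, -1, 97, 98, 99, 98, 98, 98, 98]
590 [26, 25, 45, 49, 31, 6, -1, -1, -1, -1, -1, -1, -1, -1, 4]
620 [35, 25, 46, 46, 23, 5, 5, 5, 3, 6, 4, 5, 5, 756, 766]
650 [35, 34, 53, 49, 23, 7, 5, 7, 6, 3, 5, 4, 4, 4, -1]
680 [23, 24, 57, 46, 6, 5, 6, 6, 4, 5, 5, 145, 143, 5, 156]
710 [8, 155, 124, 6, 9, 5, 4, 5, 5, 4, 144, 177, 177, 154, 156]
740 [281, 271, 164, 76, 48, 21, 180, 177, 5, 5, -1, 178, 177, 156, 157]
770 [293, 289, 223, 131, 85, 185, 217, 203, 181, 149, 174, 152, -1, 154, 156]
800 [-1, 287, 268, 162, 59, 191, 222, 221, 185, 153, 178, 154, -1, -1, -1]
830 [-1, 278, 280, 224, -1, -1, 190, 193, 180, -1, 163, 146, -1, 94, 69]
860 [-1, -1, 278, 269, 181, -1, 142, 144, 156, 142, 137, 139, 130, 132, 239]
890 [470, 469, 313, 296, 299, 293, 300, 294, 293, 297, 295, 295, 295, 293, 403]
0 [ 556.  -193.9] 10 [ 560.8 -174.8] 20 [ 568.9 -156.9] 30 [ 579.9 -140.6] 40 [ 593.7 -126.5] 50 [ 609.6 -114.9] 60 [ 627.4 -106.4] 70 [ 646.3 -101. ] 80 [665.9 -99. ] 90 [ 685.6 -100.5] 100 [ 704.7 -105.3] [757. -69.  42.]
[635. 199. 188.]
[ 508. -183.   26.]
[ 553. -187.   91.]
```

Run:
```python
from h import *
for n in('scene','top'):
    d=np.load('pics/%s0.png.npz'%n)['d']; C=cloud(n,d); X,Y,Z=C[...,0],C[...,1],C[...,2]
    print(n,'y: min x (z>140)')
    for y in range(-280,60,15):
        q=(abs(Y-y)<7.5)&(Z>140)&(Z<330)&(X>650)&(X<860)
        if q.sum()>3: print(y,np.round(np.percentile(X[q],2)),int(Z[q].max()),end=' | ')
```

```text
scene y: min x (z>140)
-265 739.0 296 | -250 724.0 289 | -235 727.0 288 | -220 758.0 283 | -205 784.0 280 | -190 812.0 235 | -175 842.0 200 | -130 774.0 186 | -115 756.0 215 | -100 750.0 222 | -85 749.0 222 | -70 751.0 221 | -55 759.0 196 | -40 773.0 185 | -10 773.0 149 | 5 765.0 178 | 20 761.0 180 | 35 705.0 177 | 50 692.0 179 | top y: min x (z>140)
-280 763.0 156 | -265 739.0 258 | -250 721.0 240 | -235 723.0 211 | -220 758.0 172 | -130 765.0 173 | -115 753.0 185 | -100 750.0 187 | -85 749.0 188 | -70 752.0 191 | -55 760.0 183 | -10 772.0 145 | 5 762.0 148 | 20 713.0 148 | 35 701.0 155 | 50 691.0 179 |
```

```bash
python3 -m handwheel '0 0 -0.6 0 0.55;0 0 -0.5 0 0.55;0 0 -0.32 0 0.55;0 0 0 0 0.55;0 0 0 0 1;0 0 0 0 1;0 0 0 0 1;0 0 0 0 1' 35
```

```text
clock: 9.08
eef_pos: [556.3, -193.7, 70.2]
eef_rot: [3.131, 0.001, 1.418]
wrist_force: [46.8, -6.9, -26.7]
finger_gap: 19.5
finger_force: 23.4
```

```bash
python3 -m handwheel '0 0 0 0 1;0.05 -0.008 0 0 1;0 0 0 0 1'; python3 -m handwheel '0.05 -0.008 0 0 1;0 0 0 0 1'
```

```text
clock: 9.33
eef_pos: [557.4, -193.9, 70.1]
eef_rot: [3.134, 0.001, 1.418]
wrist_force: [18.7, -3.0, -8.9]
finger_gap: 17.3
finger_force: 35.0
clock: 9.5
eef_pos: [557.5, -193.9, 69.9]
eef_rot: [3.139, 0.001, 1.418]
wrist_force: [2.6, -0.4, 4.0]
finger_gap: 17.4
finger_force: 35.0
```

```bash
python3 -m handwheel '0.06 0.239 0 -0.78 1;0.06 0.239 0 -0.78 1;0.101 0.224 0 -0.78 1;0.101 0.224 0 -0.78 1;0 0 0 0 1'
```

```text
clock: 9.92
eef_pos: [570.4, -155.9, 69.9]
eef_rot: [3.14, -0.0, 1.143]
wrist_force: [-1.8, -2.7, 9.2]
finger_gap: 17.4
finger_force: 35.0
```

```bash
python3 -m handwheel '0.138 0.204 0 -0.78 1;0.138 0.204 0 -0.78 1;0.173 0.176 0 -0.78 1;0.173 0.176 0 -0.78 1;0.199 0.145 0 -0.78 1;0.199 0.145 0 -0.78 1;0.223 0.106 0 -0.78 1;0.223 0.106 0 -0.78 1;0.236 0.068 0 -0.78 1;0.236 0.068 0 -0.78 1;0 0 0 0 1';  python3 -m handwheel '0.245 0.025 0 -0.78 1;0.245 0.025 0 -0.78 1;0.246 -0.019 0 -0.78 1;0.246 -0.019 0 -0.78 1;0.239 -0.05 0 -0.2 1;0 0 0 0 1'
```

```text
clock: 10.83
eef_pos: [648.3, -99.3, 69.8]
eef_rot: [-3.141, -0.002, 0.464]
wrist_force: [-2.3, 9.1, 11.8]
finger_gap: 17.2
finger_force: 35.0
clock: 11.33
eef_pos: [697.5, -100.3, 69.8]
eef_rot: [-3.139, -0.003, 0.177]
wrist_force: [1.3, 13.7, 9.4]
finger_gap: 17.4
finger_force: 35.0
```

```bash
python3 -m handwheel '0.15 -0.05 0 -0.2 1;0 0 0 0 0.6;0 0 0 0 0.6;0 0 0.7 0 0.6;0 0 0.9 0 0.6;-0.2 0 0.9 0 0.6;-0.8 0 0.9 0 0.6;-0.9 0 0 0 0.6;-0.9 0 0 0 0.6;-0.9 0 0 0 0.4;-0.9 0 0 0 0'
python3 - <<'E'
from h import *
for n in('scene','top'):
    d=np.load('pics/%s0.png.npz'%n)['d']; C=cloud(n,d); X,Y,Z=C[...,0],C[...,1],C[...,2]
    print(n,'y: min x (z>110)')
    for y in range(80,430,15):
        q=(abs(Y-y)<7.5)&(Z>105)&(Z<330)&(X>350)&(X<700)
        if q.sum()>3: print(y,np.round(np.percentile(X[q],3)),int(Z[q].max()),end=' | ')
E
```

```text
clock: 12.25
eef_pos: [519.9, -104.4, 199.6]
eef_rot: [3.141, 0.0, 0.159]
wrist_force: [0.8, -0.4, 0.6]
finger_gap: 47.7
finger_force: 0.0
scene y: min x (z>110)
80 471.0 154 | 95 694.0 142 | 125 693.0 157 | 140 689.0 157 | 155 687.0 155 | 170 617.0 190 | 185 606.0 201 | 200 614.0 207 | 215 616.0 200 | 260 666.0 192 | 275 648.0 192 | 290 642.0 192 | 305 640.0 192 | 320 643.0 192 | 335 651.0 192 | 350 588.0 207 | 365 572.0 208 | 380 565.0 208 | 395 564.0 207 | 410 566.0 208 | 425 522.0 207 | top y: min x (z>110)
80 687.0 145 | 125 690.0 154 | 140 687.0 154 | 155 687.0 156 | 170 615.0 196 | 185 608.0 204 | 200 614.0 207 | 215 617.0 178 | 260 658.0 191 | 275 648.0 191 | 290 642.0 193 | 305 640.0 192 | 320 642.0 191 | 335 603.0 193 | 350 582.0 207 | 365 571.0 210 | 380 565.0 208 | 395 565.0 209 | 410 570.0 208 | 425 512.0 207 |
```

Run:
```python
from h import *
for n,(u0,u1,v0,v1) in(('top',(200,245,210,245)),('scene',(236,282,298,358))):
    z=np.load('pics/%s0.png.npz'%n); p=z['p']; d=z['d']; C=cloud(n,d)
    m=np.zeros(d.shape,np.uint8); m[v0:v1,u0:u1]=((p.max(2)<75)&(C[...,2]>40))[v0:v1,u0:u1]
    k,l,s,c=cv2.connectedComponentsWithStats(m); i=1+np.argmax(s[1:,4]); 
    P=C[l==i]; top=P[P[:,2]>47]; print(n,s[i],len(top),np.round(np.median(top[:,2])),end=' ')
    r=cv2.minAreaRect(np.float32(P[:,:2])); print('all',r)
    r=cv2.minAreaRect(np.float32(top[:,:2])); print('top',r)
```

```text
top [210 220  22  13  62] 54 52.0 all ((460.1712341308594, 307.6075134277344), (10.94530200958252, 81.22844696044922), 26.339157104492188)
top ((459.7061462402344, 307.4104919433594), (10.15045166015625, 81.2431411743164), 25.796693801879883)
scene [255 305   7  30 123] 112 52.0 all ((459.09124755859375, 312.71429443359375), (10.478673934936523, 84.06868743896484), 25.23464012145996)
top ((459.09124755859375, 312.71429443359375), (10.478673934936523, 84.06868743896484), 25.23464012145996)
```

```bash
python3 -m handwheel '-0.125 0.863 0 1 0.5;-0.125 0.863 0 1 0.5;-0.125 0.863 0 1 0.5;-0.125 0.863 0 1 0.5;-0.125 0.863 0 1 0.5;-0.125 0.863 0 1 0.5;-0.125 0.863 0 1 0.5;-0.125 0.863 0 1 0.5;-0.125 0.863 0 1 0.5;-0.125 0.863 0 1 0.5;-0.125 0.863 0 1 0.5;-0.125 0.863 0 1 0.5'; python3 -m handwheel '0 0 -0.3 1 0.5;0 0 -0.3 1 0.5;0 0 -0.3 1 0.5;0 0 -0.3 1 0.5;0 0 -0.2 1 0.5;0 0 -0.2 1 0.5;0 0 -0.2 1 0.5;0 0 -0.2 1 0.5;0 0 0 1 0.5;0 0 0 0.4 0.5;0 0 0 0 0.5'
```

```text
clock: 13.25
eef_pos: [461.6, 311.2, 199.9]
eef_rot: [3.141, 0.0, 1.211]
wrist_force: [0.4, -0.4, 0.0]
finger_gap: 47.0
finger_force: 0.0
clock: 14.17
eef_pos: [462.2, 309.5, 119.7]
eef_rot: [-3.141, 0.0, 2.028]
wrist_force: [-0.1, 0.2, -0.2]
finger_gap: 46.6
finger_force: 0.0
```

```bash
python3 -m handwheel '-0.06 0 -0.6 0 0.5;0 0 -0.7 0 0.5;0 0 -0.7 0 0.5;0 0 -0.32 0 0.5;0 0 0 0 0.5;0 0 0 0 1;0 0 0 0 1;0 0 0 0 1;0 0 0 0 1;0 0 0 0 1' 50; python3 -m handwheel '0 0 0.3 0 1;0 0 0.5 0 1;0 0 0.7 0 1;0 0 0.7 0 1;0 0 0.7 0 1;0 0 0.7 0 1;0 0 0 0 1'
```

```text
clock: 15.0
eef_pos: [460.3, 310.3, 27.9]
eef_rot: [3.14, -0.0, 2.026]
wrist_force: [2.9, 0.8, -0.0]
finger_gap: 17.1
finger_force: 0.8
clock: 15.58
eef_pos: [461.3, 311.0, 177.4]
eef_rot: [3.133, -0.001, 2.026]
wrist_force: [1.3, 1.5, -1.4]
finger_gap: 11.7
finger_force: 50.0
```

```bash
python3 -m handwheel '0 -0.5 0.3 -0.7 1;0 -0.9 0.3 -0.7 1;0 -0.9 0.2 -0.7 1;0 -0.9 0.1 -0.7 1;0 -0.9 0 -0.7 1;0 -0.9 0 -0.7 1;0 -0.9 0 -0.7 1;0 -0.9 0 -0.7 1;0 -0.9 0 -0.7 1;0 -0.9 0 -0.7 1'; python3 -m handwheel '0.475 -0.786 0 0 1;0.475 -0.786 0 0 1;0.475 -0.786 0 0 1;0.475 -0.786 0 0 1;0.475 -0.786 0 0 1;0.475 -0.786 0 0 1;0.475 -0.786 0 0 1;0 0 -0.5 0 1;0 0 -0.7 0 1;0 0 -0.7 0 1;0 0 0 0 1;0 0 0 0 1'
python3 - <<'E'
from h import *
p,d=snap('scene','s3.png'); cv2.imwrite('pics/s3c.png',cv2.resize(p[100:230,240:400,::-1],None,fx=5,fy=4.6,interpolation=2)[:598])
p,d=snap('top','t3.png')
E
```

```text
clock: 16.42
eef_pos: [459.0, -35.6, 207.0]
eef_rot: [-3.141, 0.0, 1.412]
wrist_force: [1.4, 0.4, -3.8]
finger_gap: 11.0
finger_force: 50.0
clock: 17.42
eef_pos: [592.2, -253.6, 130.3]
eef_rot: [-3.139, -0.001, 1.415]
wrist_force: [0.0, -0.3, -2.2]
finger_gap: 11.5
finger_force: 50.0
```

View pics/s3c.png

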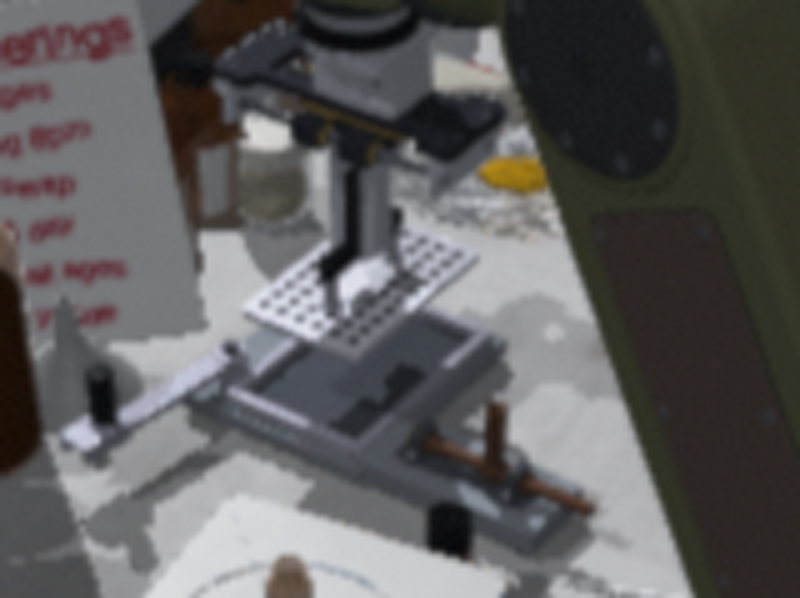

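Run:
```python
from h import *
z=np.load('pics/s3.png.npz'); d=z['d'];p=z['p']; C=cloud('scene',d)
a=np.radians(-8.8); ex=np.array([np.cos(a),np.sin(a)]); ey=np.array([-ex[1],ex[0]])
O=np.array([593.5,-255.5])
F=np.stack([(C[...,:2]-O)@ex,(C[...,:2]-O)@ey,C[...,2]],-1)
r=np.zeros(d.shape,bool); r[140:185,285:342]=1
q=r&(F[...,2]>90)&(F[...,2]<130)&(p.min(2)>60)
print(q.sum(),np.percentile(F[q][:,2],[5,25,50,75,95]))
P=F[q]; q2=abs(P[:,2]-np.median(P[:,2]))<5; P=P[q2]
print('plate x',np.percentile(P[:,0],[1,3,97,99]),'y',np.percentile(P[:,1],[1,3,97,99]))
A=np.c_[P[:,:2],np.ones(len(P))]; print('tilt',np.linalg.lstsq(A,P[:,2],rcond=None)[0])
print(cv2.minAreaRect(np.float32(P[:,:2])))
z0=np.load('pics/scene0.png.npz')
for nm,d in(('s0',z0['d']),('s3',z['d'])):
    C=cloud('scene',d); G=np.stack([(C[...,:2]-O)@ex,(C[...,:2]-O)@ey,C[...,2]],-1)
    k=(abs(G[...,0])<70)&(abs(G[...,1])<100)
    fl=k&(G[...,2]>15)&(G[...,2]<22); rim=k&(G[...,2]>27)&(G[...,2]<33)
    for name,mm in(('x at y=-20',abs(G[...,1]+20)<30),):
        print(nm,name,'rim',np.sort(np.round(G[rim&mm][:,0]))[::6])
    mm=(abs(G[...,0])<30); print('y rim',np.sort(np.round(G[rim&mm][:,1]))[::6])
```

```text
698 [102.36707822 106.40533339 108.25965573 110.01984308 112.79852205]
plate x [-50.49954084 -49.12340551  38.51757703  40.98740572] y [-67.31826404 -64.35252533  70.50275872  71.93985731]
tilt [-7.97302681e-03  9.70707638e-04  1.08243659e+02]
((-4.105010986328125, 2.0336990356445312), (95.29051208496094, 146.15048217773438), 0.1280457228422165)
s0 x at y=-20 rim [-58. -55. -54. -51.  36.  44.  46.  49.  51.]
y rim [-83. -77. -75. -72. -70.  71.  75.  77.  79.  80.  82.]
s3 x at y=-20 rim [-59. -57. -54. -51.  43.]
y rim [-82. -76. -71.  72.  75.  78.  79.  82.]
```

Run:
```python
from h import *
a=np.radians(-8.8); ex=np.array([np.cos(a),np.sin(a)]); ey=np.array([-ex[1],ex[0]]); O=np.array([593.5,-255.5])
for n in('top','scene'):
    z=np.load('pics/%s0.png.npz'%n); p=z['p'].astype(int).max(2).astype(np.float32)
    i=camera_info(n); K=np.array(i['intrinsics']); T=np.linalg.inv(np.array(i['world_from_camera']))
    def prof(pts,zz):
        W=np.array([[*(O+x*ex+y*ey),zz,1] for x,y in pts]); c=(T@W.T)[:3]; uv=(K@c); uv=(uv[:2]/uv[2]).astype(np.float32)
        return cv2.remap(p,uv[0][None],uv[1][None],cv2.INTER_LINEAR)[0]
    X=np.arange(-66,67,2.); print(n,'x at z30')
    m=np.mean([prof([(x,y) for x in X],30) for y in(-15,-10,-5,0,5,10)],0); print([(int(x),int(v)) for x,v in zip(X,m) if abs(x)>36])
    Y=np.arange(-94,-58,2.); m=np.mean([prof([(x,y) for y in Y],30) for x in(-15,-5,5,15,)],0); print('y',[(int(x),int(v)) for x,v in zip(Y,m)])
```

```text
top x at z30
[(-66, 68), (-64, 67), (-62, 66), (-60, 73), (-58, 95), (-56, 128), (-54, 153), (-52, 162), (-50, 151), (-48, 127), (-46, 100), (-44, 80), (-42, 74), (-40, 73), (-38, 74), (38, 55), (40, 50), (42, 59), (44, 90), (46, 130), (48, 153), (50, 163), (52, 157), (54, 144), (56, 131), (58, 124), (60, 123), (62, 122), (64, 123), (66, 123)]
y [(-94, 173), (-92, 165), (-90, 152), (-88, 139), (-86, 128), (-84, 123), (-82, 120), (-80, 133), (-78, 156), (-76, 166), (-74, 151), (-72, 112), (-70, 80), (-68, 59), (-66, 59), (-64, 69), (-62, 75), (-60, 76)]
scene x at z30
[(-66, 72), (-64, 74), (-62, 72), (-60, 72), (-58, 80), (-56, 100), (-54, 133), (-52, 159), (-50, 168), (-48, 159), (-46, 137), (-44, 113), (-42, 95), (-40, 86), (-38, 83), (38, 55), (40, 58), (42, 66), (44, 80), (46, 104), (48, 134), (50, 160), (52, 174), (54, 174), (56, 165), (58, 154), (60, 145), (62, 141), (64, 140), (66, 139)]
y [(-94, 178), (-92, 179), (-90, 178), (-88, 178), (-86, 179), (-84, 179), (-82, 177), (-80, 171), (-78, 163), (-76, 149), (-74, 130), (-72, 110), (-70, 94), (-68, 84), (-66, 77), (-64, 72), (-62, 73), (-60, 74)]
```

```bash
python3 -m handwheel '0.033 -0.048 -0.4 0 1;0 0 -0.5 0 1;0 0 -0.4 0 1;0 0 -0.2 0 1;0 0 0 0 1;0 0 0 0 1'; python3 -m handwheel '0 0 -0.1 0 1;0 0 -0.1 0 1;0 0 0 0 1'; python3 -m handwheel '0 0 -0.05 0 1;0 0 -0.05 0 1;0 0 0 0 1'
```

```text
clock: 18.02
eef_pos: [594.8, -256.1, 72.6]
eef_rot: [3.14, 0.0, 1.415]
wrist_force: [0.8, 1.0, -2.6]
finger_gap: 11.6
finger_force: 50.0
clock: 18.27
eef_pos: [594.1, -255.9, 62.8]
eef_rot: [-3.141, -0.0, 1.415]
wrist_force: [-0.1, 0.0, -3.4]
finger_gap: 12.0
finger_force: 50.0
clock: 18.52
eef_pos: [594.1, -255.9, 58.6]
eef_rot: [-3.141, -0.0, 1.415]
wrist_force: [-0.1, 0.0, -3.4]
finger_gap: 11.6
finger_force: 50.0
```

```bash
python3 -m handwheel '0 0 -0.05 0 1;0 0 -0.05 0 1;0 0 0 0 1'; python3 -m handwheel '0 0 -0.05 0 1;0 0 0 0 1'
```

```text
clock: 18.77
eef_pos: [594.3, -256.0, 55.2]
eef_rot: [3.141, 0.0, 1.415]
wrist_force: [-0.0, 1.0, 0.7]
finger_gap: 11.3
finger_force: 50.0
clock: 18.93
eef_pos: [594.3, -256.0, 55.1]
eef_rot: [3.141, 0.0, 1.415]
wrist_force: [-10.4, 5.2, 18.7]
finger_gap: 11.8
finger_force: 50.0
```

```bash
python3 -m handwheel '0 0 0 0 0.55;0 0 0 0 0.55;0 0 0 0 0.55;0 0 0.6 0 0.55;0 0 0.9 0 0.55;0 0 0.9 0 0.55;0 0 0.9 0 0.55;-0.6 0 0 0 0.55;-0.9 0 0 0 0.55;0 0 0 0 0.55'
python3 - <<'E'
from h import *
p,d=snap('scene','s4.png'); cv2.imwrite('pics/s4c.png',cv2.resize(p[120:230,260:380,::-1],None,fx=6,fy=5.4,interpolation=2)[:598])
a=np.radians(-8.8); ex=np.array([np.cos(a),np.sin(a)]); ey=np.array([-ex[1],ex[0]]); O=np.array([593.5,-255.5])
C=cloud('scene',d); F=np.stack([(C[...,:2]-O)@ex,(C[...,:2]-O)@ey,C[...,2]],-1)
for x in(-35,-20,20,35):
    print(x,[(y,round(float(np.median(F[q][:,2])),1)) for y in(-60,-40,-20,0,20,40,60) for q in[(abs(F[...,0]-x)<6)&(abs(F[...,1]-y)<8)&(d>0)] if q.sum()>2])
E
```

```text
clock: 19.77
eef_pos: [529.7, -255.4, 184.1]
eef_rot: [-3.138, -0.001, 1.414]
wrist_force: [0.9, -0.3, -0.2]
finger_gap: 42.0
finger_force: 0.0
-35 [(-60, 34.9), (-40, 32.2), (-20, 36.8), (0, 236.1), (20, 302.3), (40, 454.9), (60, 32.6)]
-20 [(-60, 32.7), (-40, 35.6), (-20, 33.8), (0, 34.6), (20, 293.7), (40, 454.3), (60, 33.3)]
20 [(-40, 326.0), (-20, 324.9), (0, 324.5), (20, 309.2), (40, 34.8), (60, 33.3)]
35 [(-60, 34.7), (-40, 33.1), (-20, 35.0), (0, 33.2), (20, 33.3), (40, 33.0), (60, 32.9)]
```

View pics/s4c.png

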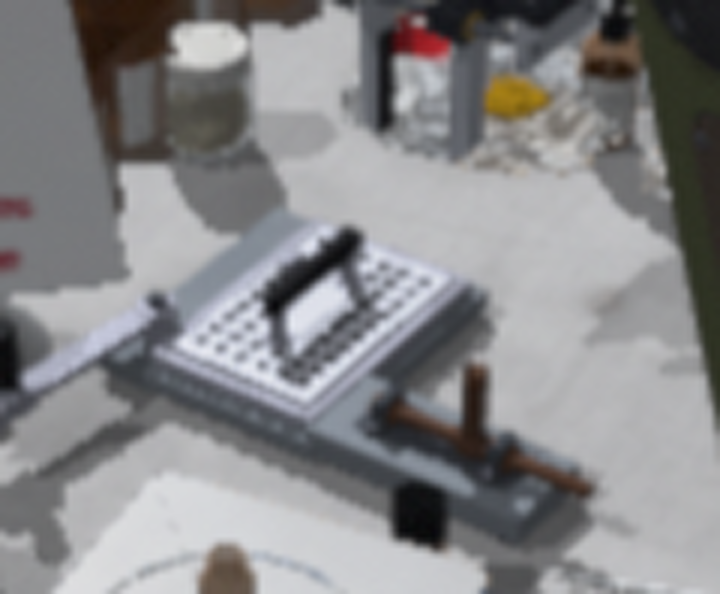

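```bash
python3 -m handwheel '0.7 0 0 0 1;0.8 0 0 0 1;0 0 -0.7 0 1;0 0 -0.8 0 1;0 0 -0.8 0 1;0 0 -0.35 0 1;0 0 0 0 1;0 0 -0.05 0 1;0 0 0 0 1'; python3 -m handwheel '0 0 -0.05 0 1;0 0 0 0 1'; python3 -m handwheel '0 0 -0.05 0 1;0 0 0 0 1'
```

```text
clock: 20.57
eef_pos: [595.1, -256.2, 78.2]
eef_rot: [3.14, 0.001, 1.415]
wrist_force: [-0.3, 0.3, 0.2]
finger_gap: 0.4
finger_force: 0.0
clock: 20.73
eef_pos: [594.7, -256.1, 76.0]
eef_rot: [3.14, 0.0, 1.415]
wrist_force: [1.0, -0.4, -0.0]
finger_gap: 0.3
finger_force: 0.0
clock: 20.9
eef_pos: [594.3, -256.0, 73.2]
eef_rot: [3.141, 0.0, 1.415]
wrist_force: [0.7, -0.0, -0.6]
finger_gap: 0.3
finger_force: 0.0
```

```bash
python3 -m handwheel '0 0 -0.05 0 1;0 0 0 0 1';  python3 -m handwheel '0 0 -0.05 0 1;0 0 0 0 1'
```

```text
clock: 21.07
eef_pos: [594.4, -256.1, 72.3]
eef_rot: [3.141, 0.0, 1.415]
wrist_force: [-3.7, 1.4, 9.0]
finger_gap: 0.6
finger_force: 4.8
clock: 21.23
eef_pos: [594.5, -256.1, 72.1]
eef_rot: [3.14, 0.001, 1.415]
wrist_force: [-11.9, 5.3, 26.4]
finger_gap: 0.6
finger_force: 12.9
```

```bash
python3 -m handwheel '0 0 0.5 0 0.55;0 0 0.8 -1 0.55;0 0 0.8 -1 0.55;0 0.4 0 -1 0.55;0 0.4 0 -1 0.55;0 0.4 0 -1 0.55;0 0.4 0 -1 0.55;0 0.4 0 -1 0.55;0 0.4 0 -1 0.55;0 0.4 0 -1 0.55;0 0.4 0 -1 0.55;0 0.4 0 -1 0.55';python3 -m handwheel '0 0.24 0 -1 0.55;0.3 0 0 -1 0.55;0.7 0 0 -1 0.55;0.7 0 0 -0.4 0.55;0.7 0 0 0 0.55;0.3 0 0 0 0.55;0 0 0 0 0.55;0 0 0 0 0.55'
python3 - <<'E'
from h import *
p,d=snap('scene','s5.png'); C=cloud('scene',d)
hsv=p.max(2); q=(hsv<60)&(abs(C[...,2]-85)<16)&(abs(C[...,0]-703)<40)&(abs(C[...,1]+103)<40)
print(q.sum(),np.round(C[q].mean(0)) if q.any() else '', np.round(np.percentile(C[q],[5,95],axis=0)) if q.any() else '')
v,u=np.argwhere(q).mean(0) if q.any() else (0,0);print(u,v)
E
```

```text
clock: 22.23
eef_pos: [594.1, -111.2, 153.1]
eef_rot: [3.141, -0.0, 0.45]
wrist_force: [0.8, -0.3, 0.7]
finger_gap: 42.5
finger_force: 0.0
clock: 22.9
eef_pos: [702.0, -102.3, 152.2]
eef_rot: [-3.141, 0.001, 0.158]
wrist_force: [-0.4, -0.3, -0.0]
finger_gap: 42.0
finger_force: 0.0
49 [696. -98.  87.] [[ 690. -105.   71.]
 [ 703.  -91.   99.]]
259.8775510204082 184.51020408163265
```

```bash
python3 -m handwheel '0 0 -0.6 0 0.55;0 0 -0.7 0 0.55;0 0 -0.5 0 0.55;0 0 -0.27 0 0.55;0 0 0 0 0.55;0 0 0 0 1;0 0 0 0 1;0 0 0 0 1;0 0 0 0 1;0 0 0 0 1' 35
```

```text
clock: 23.78
eef_pos: [702.7, -101.9, 71.5]
eef_rot: [-3.141, -0.002, 0.158]
wrist_force: [-0.0, 3.5, 5.3]
finger_gap: 17.0
finger_force: 35.0
```

```bash
python3 -m handwheel '-0.15 0.05 0 0.5 1;-0.239 0.05 0 0.7 1;-0.246 0.019 0 0.75 1;-0.246 0.019 0 0.75 1;-0.245 -0.025 0 0.75 1;-0.245 -0.025 0 0.75 1;-0.236 -0.068 0 0.75 1;-0.236 -0.068 0 0.75 1;-0.223 -0.106 0 0.75 1;-0.223 -0.106 0 0.75 1;0 0 0 0 1';python3 -m handwheel '-0.199 -0.145 0 0.75 1;-0.199 -0.145 0 0.75 1;-0.173 -0.176 0 0.75 1;-0.173 -0.176 0 0.75 1;-0.138 -0.204 0 0.75 1;-0.138 -0.204 0 0.75 1;0 0 0 0 1'
```

```text
clock: 24.7
eef_pos: [610.6, -113.6, 71.6]
eef_rot: [3.139, -0.001, 0.79]
wrist_force: [4.2, -0.2, 1.9]
finger_gap: 17.3
finger_force: 35.0
clock: 25.28
eef_pos: [570.4, -155.9, 71.5]
eef_rot: [3.139, 0.0, 1.181]
wrist_force: [2.7, 1.5, 6.1]
finger_gap: 17.5
finger_force: 35.0
```

```bash
python3 -m handwheel '-0.101 -0.224 0 0.7 1;-0.101 -0.224 0 0.7 1;-0.06 -0.239 0 0.7 1;-0.06 -0.229 0 0.6 1;0 0 0 0 1;0 0 0 0 1'; python3 -m handwheel '-0.008 -0.05 0 0 1;0 0 0 0 1'
```

```text
clock: 25.78
eef_pos: [557.9, -191.9, 71.5]
eef_rot: [3.139, 0.001, 1.412]
wrist_force: [0.8, 0.7, 7.5]
finger_gap: 17.7
finger_force: 35.0
clock: 25.95
eef_pos: [557.7, -193.4, 71.5]
eef_rot: [3.139, 0.0, 1.413]
wrist_force: [0.7, 2.2, 8.9]
finger_gap: 17.1
finger_force: 35.0
```

```bash
python3 -m handwheel '-0.008 -0.05 0 0 1;0 0 0 0 1'; python3 -m handwheel '-0.008 -0.05 0 0 1;0 0 0 0 1'
```

```text
clock: 26.12
eef_pos: [557.5, -194.6, 71.5]
eef_rot: [3.139, -0.001, 1.413]
wrist_force: [1.1, 6.2, 8.2]
finger_gap: 17.3
finger_force: 35.0
clock: 26.28
eef_pos: [557.4, -194.8, 71.4]
eef_rot: [3.14, -0.004, 1.413]
wrist_force: [3.0, 18.1, 10.7]
finger_gap: 16.9
finger_force: 35.0
```

```bash
python3 -m handwheel '0 0.06 0 0 0.55;0 0 0 0 0.55;0 0 0.5 0 0.55;0 0 0.7 0 0.55;-0.7 0.1 0.2 0 0.55;-0.9 0.14 0 0 0.55;-0.81 0.14 0 0 0.55;0 0 0 0 0.55;0 0 -0.5 0 0.55;0 0 -0.6 0 0.55;0 0 -0.3 0 0.55;0 0 0 0 0.55';python3 -m handwheel '0 0 0 0 1;0 0 0 0 1;0 0 0 0 1;0 0 0 0 1;0 0 0 0 1' 50
```

```text
clock: 27.28
eef_pos: [458.7, -179.5, 67.9]
eef_rot: [-3.138, -0.001, 1.413]
wrist_force: [0.4, -0.3, 0.3]
finger_gap: 42.4
finger_force: 0.0
clock: 27.7
eef_pos: [460.2, -180.0, 70.9]
eef_rot: [3.14, 0.0, 1.415]
wrist_force: [-0.1, 0.2, 2.0]
finger_gap: 13.6
finger_force: 50.0
```

```bash
python3 -m handwheel '0.1 -0.016 0 0 1;0.1 -0.016 0 0 1;0.1 -0.016 0 0 1;0.1 -0.016 0 0 1;0 0 0 0 1';python3 -m handwheel '0.1 -0.016 0 0 1;0.1 -0.016 0 0 1;0.1 -0.016 0 0 1;0.1 -0.016 0 0 1;0.1 -0.016 0 0 1;0.05 -0.008 0 0 1;0 0 0 0 1'
```

```text
clock: 28.12
eef_pos: [476.3, -182.5, 70.9]
eef_rot: [3.141, 0.0, 1.415]
wrist_force: [0.3, 1.3, 6.0]
finger_gap: 13.0
finger_force: 50.0
clock: 28.7
eef_pos: [498.1, -185.8, 70.9]
eef_rot: [3.141, -0.0, 1.415]
wrist_force: [-0.9, 2.2, 5.8]
finger_gap: 13.0
finger_force: 50.0
```

```bash
python3 -m handwheel '0.05 -0.008 0 0 1;0.05 -0.008 0 0 1;0 0 0 0 1';python3 -m handwheel '0.05 -0.008 0 0 1;0.05 -0.008 0 0 1;0 0 0 0 1'
```

```text
clock: 28.95
eef_pos: [501.1, -186.3, 70.9]
eef_rot: [-3.14, -0.0, 1.415]
wrist_force: [-7.8, 3.8, 11.6]
finger_gap: 13.2
finger_force: 50.0
clock: 29.2
eef_pos: [501.2, -186.2, 70.6]
eef_rot: [-3.129, -0.001, 1.415]
wrist_force: [-40.6, 8.4, 32.3]
finger_gap: 13.2
finger_force: 50.1
```

```bash
python3 -m handwheel '-0.06 0.01 0 0 1;0 0 0 0 0.55;0 0 0 0 0.55;0 0 0.5 0 0.55;0 0 0.9 0 0.55;0 0 0.9 0 0.55;0 0 0.9 0 0.55;-0.6 -0.6 0 0 0.55;-0.7 -0.7 0 0 0.55;-0.7 -0.7 0 0 0.55;-0.7 -0.7 0 0 0.55;0 0 0 0 0.55'
python3 - <<'E'
from h import *
p,d=snap('scene','s6.png'); cv2.imwrite('pics/s6c.png',cv2.resize(p[120:230,260:380,::-1],None,fx=6,fy=5.4,interpolation=2)[:598])
C=cloud('scene',d); a=np.radians(-8.8); ex=np.array([np.cos(a),np.sin(a)]); O=np.array([593.5,-255.5])
E
```

```text
clock: 30.2
eef_pos: [391.7, -298.3, 198.5]
eef_rot: [-3.141, 0.001, 1.41]
wrist_force: [0.9, 0.1, -0.4]
finger_gap: 42.4
finger_force: 0.0
```

View pics/s6c.png

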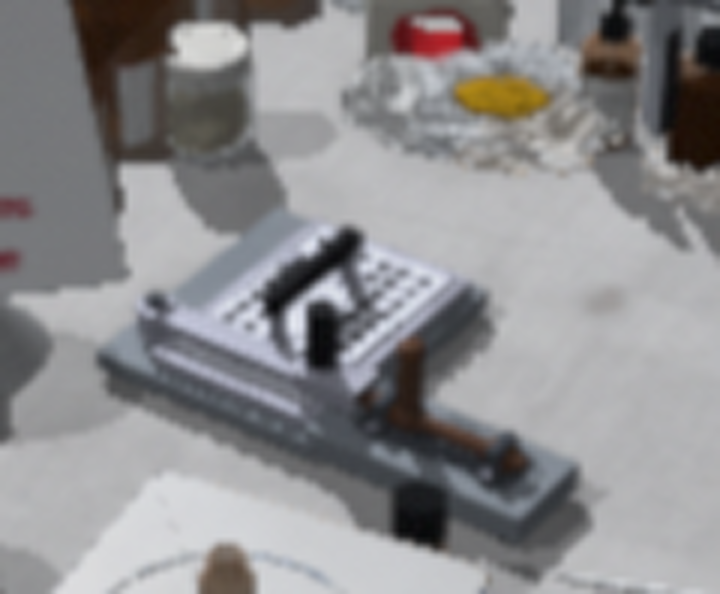

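```bash
python3 -c "from cell import *;print(sign_off())"
```

```text
the job is handed in; nothing more can be done
None
```

I handed the job in at about 30 s: the seized bolt came free on the third pull, the plate is seated flat on the key, the bar is shut over it, and the bolt is pushed back to its stop. I did not check the small bottles one by one at the end; the only one near the frame showed as unmoved in the last picture.

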